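# Bring up the toe stop of a cementing board and pin it

### The job

The toe stop of the cementing board is drawn back and pinned in its loading position. Pull its quick-release pin up against the detent, slide the stop along until it has gently pushed the brown sole fully home in the heel cup, then pin the stop in the first hole of the strip in which it still clears the sole: feel for the hole with light pressure, never force it, and press the pin fully home past its detent, until its shoulder sits on the stop. Leave the sole flat in the heel cup, and leave everything else on the bench where it is.

Things in the scene. Friction and masses are not known exactly. Their poses are not given: they have to be found in the camera images.
- board: fixed plywood cementing board, 426 x 130 mm, 20 mm thick: curved steel heel cup at one end, at the other two low guide rails with the toe stop between them. Origin under the board on its centre line; x runs from heel cup to toe stop, z up. Inside of the heel cup at x = -140.5 mm. Under the stop, hidden by it, the slot holds a steel end block (one hole, x = 216 mm) and a steel strip of holes.
- strip_mark (a point): nominal place of the third of the strip's four holes: board x = 174.5 mm, z = 19.5 mm (top of the strip). The holes are 15 mm apart (144.5, 159.5, 174.5, 189.5), 11 mm wide, 9.5 mm deep and hollow below, like the end block's. The strip is screwed down through slots: the true holes all lie up to 5.5 mm from nominal, one way or the other along x, and do not move. The true place must be felt.
- stop (a joint): how far (m) the toe stop has slid from the loading position towards the heel cup (board -x): 0 at the start, at most 0.085. It rubs with about 3 N. Its pin hole lies at board x = 216 mm minus this value. Its flat rubber face, 54 mm wide, 3 to 27 mm above the board's top, lies 30 mm nearer the heel cup: board x = 186 mm minus this value.
- stop_hole (a point): mouth of the pin hole in the stop: centre of the top face (50 mm above the bench) of the stop's upright steel block, 32 x 30 mm. The hole is 11 mm wide and runs 29.5 mm straight down through the stop. Axes as those of the board.
- pin: upright detent pin, 98 g. Origin on its axis at the underside of its shoulder, which sits on the stop; z up. Above: shoulder 25 mm wide, 4 mm high, round black ribbed grip 24 mm wide up to 36 mm, fixed steel button to 38.5 mm. Below: steel stem 10 mm thick, 47 mm long, with a bevelled tip and two sprung balls 42 mm below the origin. Turned at random about z, which is of no matter.
- pin_grip (a point): middle of the grip, 20 mm above the origin of the pin. The balls snap out under strip or end block as the shoulder sits down; pulling past them takes about 12 N (10 N to push them into the stop again if pulled right out). The tip rests on the strip with the pin 16.5 mm above its seat; raised 19 mm it clears; raised up to 38 mm it is still guided in the stop and takes it along sideways.
- sole: brown leather outsole, 278.5 mm long, 101 mm wide, 9 mm thick, 90 to 180 g, loose and flat on the board, toe towards the stop. Origin on its underside; x from heel (-140 mm) to toe (+138.5 mm). It starts 6 to 14 mm short of the heel cup; fully home its origin is at about x = 0 of the board.
- brush: bystander: narrow glue brush with wooden handle, 205 mm long
- sole_block: fixed bystander at the right: sole-shaped wooden block, 312 x 144 mm, 84 mm high, with a wet black sole on it and a large glue brush standing in its near end, whose handle leans left and up: its end is 330 mm above the bench, 55 mm nearer the robot and 90 mm further left than the middle (origin) of the block. Keep arm and gripper clear of it.
- tape_roll: bystander: roll of grey tape, 95 mm wide, 18 mm high, lying flat
- tack_tin: bystander: small open tin of tacks, 68 mm wide, 24 mm high
Not all that is in view belongs to the job. Of the things that look like the pin, take the one that is farthest to the robot's left at the start.

How it is judged:
On the way, in this order (a step that is already met when the one before it is completed fails the run):
1. the pin is pulled up out of the end block (raised at least 15 mm above its seat) while the stop is still in the loading position (z of pin in the frame of stop_hole above 0.015 m and value of joint stop below 0.01 m), for 0.05 s.
2. the stop has pushed the sole home in the heel cup (sole origin within 3 mm of its home, x = 0 of the board) (x of sole in the frame of board below 0.003 m and value of joint stop above 0.04 m), for 0.05 s.
At the end, for the whole second after the job is handed in: Stop pinned in the first strip hole that clears the sole (joint stop 0.034 to 0.050), pin upright, its shoulder within 1.5 mm of the top of the stop, past its detent; sole flat, straight (0.08 rad) and home in the heel cup (within 4 mm); pin and sole at rest (z of pin in the frame of stop_hole between -0.0015 and 0.0015 m and horizontal distance between pin and stop_hole below 0.002 m and angle between pin's own z axis and vertical below 0.06 rad and value of joint stop between 0.034 and 0.05 m and x of sole in the frame of board between -0.004 and 0.004 m and z of sole in the frame of board below 0.0225 m and angle between sole's own z axis and vertical below 0.03 rad and angle between the x axis of sole and the x axis of board, either way round below 0.08 rad and linear speed of each of pin, sole below 0.02 m/s); the robot touches nothing.
It fails at once if the pin is forced: more than 35 N between the pin and the board with its stop and strip (contact force between pin and board above 35 N).
It fails at once if the sole is pressed with more than 30 N against the board, heel cup or stop (contact force between sole and board above 30 N).
It fails at once if the brush, the tape roll or the tack tin is moved more than 20 mm (distance of any of brush, tape_roll, tack_tin from where it was at the start of the episode above 0.02 m).
It also fails if it takes over 48 s, if anything falls off the work surface, if the arm or the gripper's body presses on something with over 40 N, if the wrist force passes 120 N, or if a joint passes its speed limit or range.

### The arm

A 6-joint arm with a two-finger parallel gripper is mounted at the origin on a cart in front of the work surface, level with it; the furniture and walls round the work are solid. World frame = base frame: x ahead of the robot, y to its left, z up, the work surface at z = 0. Lengths are in m, angles in rad, forces in N, time in s.
With the tool pointing down it reaches from about 0.25 to 0.775 m from the base axis. Payload 4 kg.
Tool frame: the origin (TCP) lies between the finger pads; the fingertips stand arm.nose_length ahead of it and the grasp point (between the pads) lies 3 mm ahead of it (arm.nose_length is the distance from the TCP to the fingertips, in m); z points along the fingers, y is the direction in which the jaws open and shut (so a half turn about z gives the same grasp; the last joint's range is limited). The gripper opens to 85 mm and grips with 20 to 120 N. Pads are 22 mm wide; open, the fingers measure 114 mm over their backs; the gripper's body (76 mm by 85 mm) begins 54 mm behind the grasp point. The pads swing forward as they close: fully open they stand 13 mm farther back than shut.
Start: joints at [-1.4, 0.087, 1.371, -0, 1.684, -0.103], TCP at [0.149, -0.53, 0.253] pointing down, gripper open.
Joint ranges: [-3.1, 3.1], [-0.76, 2.03], [0.27, 2.55], [-1.08, 4.22], [0.17, 2.65], [-2.57, 2.57]. Speed limits (rad/s): [2.79, 2.79, 3.14, 3.14, 3.14, 3.14].

### API

Orientations are given as a unit quaternion [x, y, z, w].
In Python, from rig import arm, viewer gives the robot as it stands.
- The arm moves only by the tool jog_arm, never from a script. Its argument "series" is a list of rows, each a list of 3 entries, a list of its own where there are three numbers: the turn, a rotation vector about the world's x, y, z each as a share of 90 degrees, from -1 to 1, then the shift along the world's x, y, z each as a share of 0.6 m, from -1 to 1, then the opening in per cent of the stroke, from 0 (shut) to 100 (fully open). In form: [[[ax, ay, az], [tx, ty, tz], jaw], ...]. A call has 1 to 12 rows; each row is the pose to reach, as a shift and turn from the pose measured when the call began; what a row does not reach only later rows make up. A row lasts 1/8 s, in which the tool goes at most 62.5 mm and 10.7 degrees, less where a joint would pass 70% of its speed; a pose out of reach is approached as far as the arm can. A call with a number of a shift or a turn outside -1 to 1 is refused whole. A call with a gripper value outside its range is refused whole. The fingers move at their own pace and stop on an object; "newtons" is the grip in N (left out, the last holds). Time passes only in rows, so rows that repeat a pose let the fingers close. It gives the time, the measured TCP pose, the force and the opening at its end, in the units of the state.
- arm.observe(): the state, without advancing time (a new reading comes with each control period).
- viewer.snapshot(name): name is "scene" or "top"; returns a dict with "image" (480x640x3 uint8, red, green, blue), "fovy" (degrees; the focal length in pixels is half the picture's height over the tangent of half this angle, whatever the lens; pixels are square), "cx", "cy" (the principal point, pixels), "k1" (the pictures are not rectified: a ray, as slopes to the right and down, at radius r is drawn at 1 + k1 r^2 times it, then the intrinsics apply), "R" (3x3) and "t" (3): a world point X has camera coordinates R X + t. Camera axes: x right, y down, z forward; pixel columns grow to the right and rows downward; lengths in m; the calibration is good to about 2 mm. A picture is of the moment at which its call begins. There is no depth.
- arm.hand_in(): hands the job in, once; it reports no verdict.
The state is a dict: "t": time; "joints": joint angles; "qd": joint speeds; "joint_efforts": joint torques, N m; "eef_pos": TCP position; "tool_rot": TCP orientation; "contact_force": force on the tool from outside, world axes, zero at the start; "torque": the same for the moment, N m; "width": opening from 0.0 (shut) to 1.0 (fully open).
Only numpy, scipy, OpenCV 4.12 (cv2) and the standard library are available. Lean on these libraries where they do the work, as an engineer would, in place of code of your own. Each camera call takes 0.05 s, during which the arm holds its last target. There are 200 camera calls.

## Working session

There is one attempt and no reset: what is moved stays moved. The work goes in short steps, Python scripts to look and compute and a tool call to move; the robot and the scene stay as the last step left them, time stands still between calls to the robot, and variables do not carry over. Pictures are saved under pics/ and viewed, about 8 in all and at most 12, crops included, and the job is handed in when it is done.

Besides the shell and the picture viewer there is one more tool, called after "Call:" as name([rows], argument=value, ...), one row to a line, values as JSON. jog_arm: Moves the arm, as the interface text tells. Shift numbers are shares of 0.6 m and turn numbers shares of 90 degrees, none past 1 either way. Its arguments: {"type":"object","properties":{"series":{"type":"array"},"newtons":{"type":"number"}},"required":["series"]}

```bash
mkdir -p pics && ls && cat > h.py <<'E'
import numpy as np, cv2
from rig import arm, viewer
def ray(s,u,v):
    f=240/np.tan(np.radians(s["fovy"])/2)
    d=np.array([(u-s["cx"])/f,(v-s["cy"])/f]); p=d.copy()
    for _ in range(30): p=d/(1+s["k1"]*(p@p))
    R=np.array(s["R"]);t=np.array(s["t"])
    return -R.T@t, R.T@np.r_[p,1]
def plane(s,u,v,z):
    o,d=ray(s,u,v); return o+d*(z-o[2])/d[2]
def proj(s,X):
    f=240/np.tan(np.radians(s["fovy"])/2)
    c=np.array(s["R"])@np.array(X)+np.array(s["t"]); p=c[:2]/c[2]; p=p*(1+s["k1"]*(p@p))
    return p*f+[s["cx"],s["cy"]]
def tri(s1,p1,s2,p2):
    A=[];b=[]
    for s,p in((s1,p1),(s2,p2)):
        o,d=ray(s,*p); d/=np.linalg.norm(d); P=np.eye(3)-np.outer(d,d); A.append(P); b.append(P@o)
    return np.linalg.lstsq(np.vstack(A),np.hstack(b),rcond=None)[0]
def snap(n,fn=None):
    s=viewer.snapshot(n)
    if fn: cv2.imwrite("pics/"+fn,s["image"][:,:,::-1])
    return s
E
python3 - <<'E'
from h import *
import pickle
a=snap("scene","scene0.png");b=snap("top","top0.png")
pickle.dump((a,b),open("s0.pkl","wb"))
print(arm.observe(), arm.nose_length)
for s in(a,b): print({k:s[k] for k in s if k!="image"})
E
```

```text
pics
{'t': 0.1, 'joints': array([-1.40008527e+00,  8.79075257e-02,  1.37213012e+00, -1.73161816e-05,
        1.68359898e+00, -1.03060013e-01]), 'qd': array([ 0.00036776, -0.00179148, -0.00190041,  0.00082668,  0.0005699 ,
        0.00216341]), 'joint_efforts': array([ 1.53190806e-03, -3.53015900e+01, -3.14218783e+01, -2.30878213e-04,
        7.95684551e-03,  3.02300904e-06]), 'eef_pos': array([ 0.14864195, -0.52910809,  0.25222798]), 'tool_rot': array([ 9.90645409e-01,  1.36457423e-01, -4.31617768e-05, -1.02111109e-03]), 'contact_force': array([-0.20486781, -0.38591676, -0.80431822]), 'torque': array([ 0.02023909, -0.04356862, -0.01421653]), 'width': 1.0029636051066784} 0.022
{'fovy': 50.343967575282576, 'cx': 319.03707108326387, 'cy': 236.902055410182, 'k1': -0.13338852678676352, 'R': array([[ 0.87949376, -0.47543934, -0.02116976],
       [-0.31892483, -0.55578054, -0.76772062],
       [ 0.35323884,  0.68195705, -0.64043493]]), 't': array([-0.47763157,  0.25752837,  0.850406  ])}
{'fovy': 48.28799568390414, 'cx': 320.82033457244324, 'cy': 238.03870636680267, 'k1': 0.0549764856552648, 'R': array([[ 0.01957223, -0.99959842, -0.02049218],
       [-0.99118444, -0.0167131 , -0.13143092],
       [ 0.13103565,  0.02288393, -0.99111351]]), 't': array([0.03945832, 0.58130204, 1.3498447 ])}
```

View pics/scene0.png

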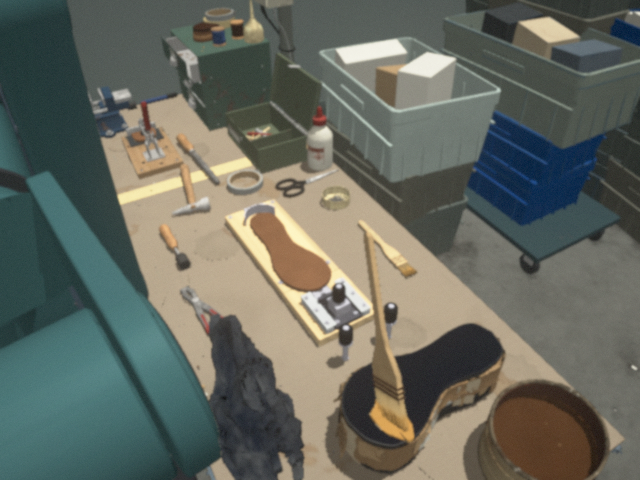

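View pics/top0.png

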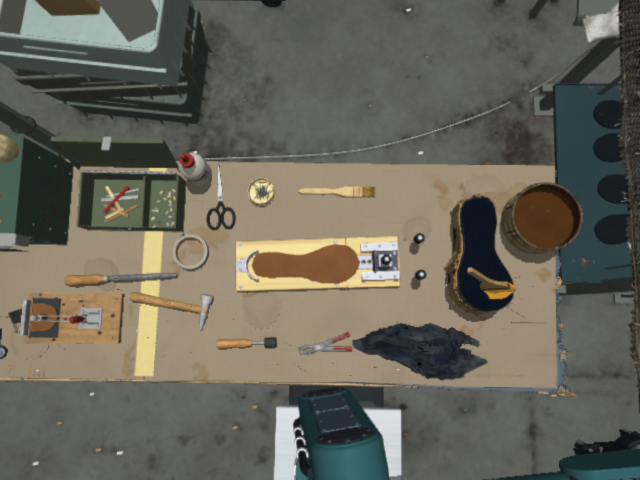

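The heel cup is at the left and the toe stop with its pin is at about (384,260) in the top view. The two decoy pins are to the right at (419,239) and (420,275). Next I measure the board outline, the pin and the sole.

```bash
python3 - <<'E'
from h import *
import pickle
a,b=pickle.load(open("s0.pkl","rb"))
c=b["image"][225:300,225:435,::-1]; c=cv2.resize(c,None,fx=3.8,fy=3.8,interpolation=cv2.INTER_CUBIC)
d=a["image"][255:355,280:410,::-1]; d=cv2.resize(d,None,fx=3,fy=3,interpolation=cv2.INTER_CUBIC)
o=np.zeros((c.shape[0]+d.shape[0],c.shape[1],3),np.uint8); o[:c.shape[0]]=c; o[c.shape[0]:,:d.shape[1]]=d
print(c.shape); cv2.imwrite("pics/crop0.png",o)
# board mask in the top view: convex hull of pale wood
hsv=cv2.cvtColor(b["image"],cv2.COLOR_RGB2HSV)
m=cv2.inRange(hsv,(15,60,170),(35,160,255)); m[:,:225]=0;m[:,410:]=0;m[:230]=0;m[300:]=0
pts=cv2.findNonZero(m); h=cv2.convexHull(pts); r=cv2.minAreaRect(h); bx=cv2.boxPoints(r); print(r,bx)
for p in bx: print(p,plane(b,*p,0.02))
s=cv2.inRange(hsv,(5,120,60),(16,230,200)); s[:,:240]=0;s[:,365:]=0;s[:240]=0;s[290:]=0
x,y,w,hh=cv2.boundingRect(cv2.findNonZero(s)); print("sole",x,y,w,hh)
E
```

```text
(285, 798, 3)
((317.249755859375, 262.9921875), (50.22548294067383, 164.10739135742188), 88.21009063720703) [[234.4517  240.45462]
 [398.47903 235.32877]
 [400.0478  285.52975]
 [236.02048 290.6556 ]]
[234.4517  240.45462] [0.57272123 0.2777205  0.02      ]
[398.47903 235.32877] [ 0.59355988 -0.15284293  0.02      ]
[400.0478  285.52975] [ 0.46254505 -0.15687021  0.02      ]
[236.02048 290.6556 ] [0.44135286 0.26815434 0.02      ]
sole 252 245 106 38
```

View pics/crop0.png

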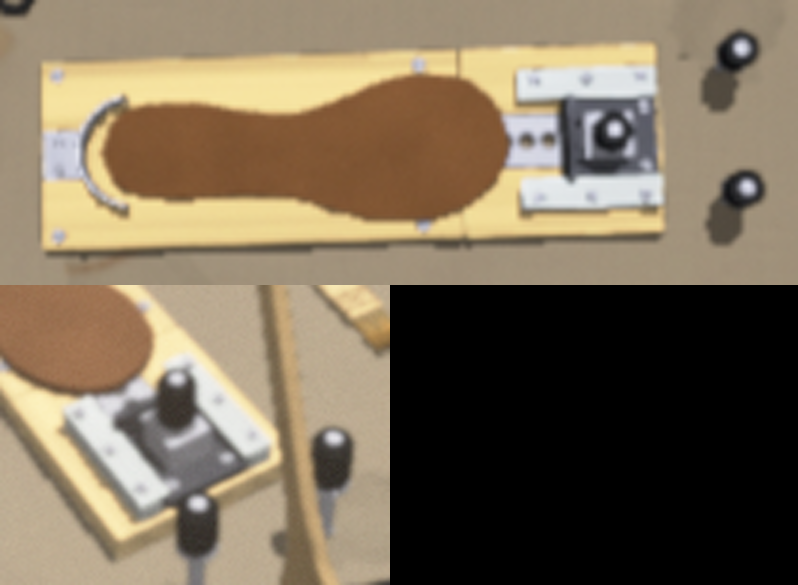

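```bash
python3 - <<'E'
from h import *
import pickle
a,b=pickle.load(open("s0.pkl","rb"))
T=lambda x,y:((x+.5)/3.8-.5+225,(y+.5)/3.8-.5+225)
S=lambda x,y:((x+.5)/3-.5+280,(y-285+.5)/3-.5+255)
C=[plane(b,*T(*p),0.02) for p in((41,62),(655,43),(663,235),(41,252))]
for c in C: print(c)
e=(C[1]+C[2]-C[0]-C[3])/2; L=np.linalg.norm(e); ex=e/L; print("len",L,"w",np.linalg.norm(C[0]-C[3]),np.linalg.norm(C[1]-C[2]),"ex",ex,np.degrees(np.arctan2(ex[1],ex[0])))
for q in((C[0],C[1]),(C[3],C[2])): d=q[1]-q[0]; print(np.degrees(np.arctan2(d[1],d[0])))
btn_t=T(617,127); btn_s=S(178,380)
print("button top plane",plane(b,*btn_t,.0885),"scene plane",plane(a,*btn_s,.0885),"tri",tri(a,btn_s,b,btn_t))
P=(plane(b,*btn_t,.0885)+plane(a,*btn_s,.0885))/2
ey=np.array([-ex[1],ex[0],0])
for n,u,z in(("h1",T(526,140),.0195),("h2",T(548,140),.0195),("toe",T(509,145),.029),("heel",T(104,152),.029),("stopface",T(562,140),.04),("cup",T(84,152),.04)):
    X=plane(b,*u,z); d=X-P; print(n,X,"board x,y:",216+1000*d@ex,1000*d@ey)
g=cv2.cvtColor(b["image"],cv2.COLOR_RGB2GRAY); print(g[258:267,356:376])
E
```

```text
[0.57145754 0.27511419 0.02      ]
[ 0.5918596  -0.14898961  0.02      ]
[ 0.46006424 -0.15444301  0.02      ]
[0.4405724 0.269681  0.02     ]
len 0.42458271558991995 w 0.1309978615285092 0.13190812975145919 ex [ 0.04698012 -0.99889582  0.        ] -87.30724603049576
-87.24583665986604
-87.36865866789347
button top plane [ 0.52664146 -0.11614794  0.0885    ] scene plane [ 0.52269484 -0.11570476  0.0885    ] tri [ 0.5249764  -0.11548405  0.08762637]
h1 [ 0.52322177 -0.06092029  0.0195    ] board x,y: 160.98672888569536 1.139411790801387
h2 [ 0.52349562 -0.07598703  0.0195    ] board x,y: 176.0496945190918 0.7051230651232002
toe [ 0.51874443 -0.04884467  0.029     ] board x,y: 148.7140919445825 -2.765674658841842
heel [0.50905607 0.22778355 0.029     ] board x,y: -128.06384196193915 0.5526961476671954
stopface [ 0.52183191 -0.08404371  0.04      ] board x,y: 184.01931762411564 -1.335253154456773
cup [0.50794577 0.23970346 0.04      ] board x,y: -140.02275708810186 0.0036138834962268136
[[ 98 120 188 216 219 219 218 216 217 218 219 218 215 216 211 158  83  49
   62  88]
 [ 96 108 166 207 218 214 197 185 192 210 217 208 190 179 183 148  87  52
   62  85]
 [ 96 100 121 174 206 190 148 119 134 181 203 175 131 107 124 137 102  59
   60  82]
 [ 96  95  95 136 186 160 107  85  91 143 180 145  96  83  92 140 116  59
   54  80]
 [ 95  95  93 122 180 158 122 114 104 137 180 159 126 116 113 151 122  59
   50  78]
 [ 97  95  99 144 194 187 165 155 149 173 202 192 171 162 160 182 138  62
   45  76]
 [ 96  95 106 174 209 211 199 191 195 208 213 209 200 194 197 203 145  63
   41  76]
 [ 96  96 113 186 214 216 215 215 214 215 215 215 214 213 213 209 149  67
   42  75]
 [ 95  99 137 194 216 216 216 216 216 216 214 215 214 214 214 208 151  69
   41  75]]
```

Call:
jog_arm([
  [[0,0,-0.07],[0.1,0.3,0.05],100],
  [[0,0,-0.144],[0.22,0.63,0.05],100],
  [[0,0,-0.144],[0.22,0.63,0.05],100],
  [[0,0,-0.144],[0.22,0.63,0.05],100],
  [[0,0,-0.144],[0.22,0.63,0.05],100],
  [[0,0,-0.144],[0.22,0.63,0.05],100],
  [[0,0,-0.144],[0.22,0.63,0.05],100],
  [[0,0,-0.144],[0.22,0.63,0.05],100],
  [[0,0,-0.144],[0.22,0.63,0.05],100],
], newtons=25)

```text
t: 1.23
eef_pos: [0.2804, -0.1516, 0.2818]
tool_rot: [1.0, 0.024, -0.0, -0.001]
contact_force: [-1.2, -0.4, 0.1]
width: 1.0
```

Call:
jog_arm([
  [[0,0,0],[0.2,0.03,-0.1],70],
  [[0,0,0],[0.408,0.059,-0.2],70],
  [[0,0,0],[0.408,0.059,-0.2],70],
  [[0,0,0],[0.408,0.059,-0.2],70],
  [[0,0,0],[0.408,0.059,-0.2],70],
  [[0,0,0],[0.408,0.059,-0.2],70],
  [[0,0,0],[0.408,0.059,-0.2],70],
])

```text
t: 2.1
eef_pos: [0.5246, -0.1175, 0.1618]
tool_rot: [1.0, 0.023, -0.001, -0.001]
contact_force: [0.2, -0.8, 0.8]
width: 0.697
```

```bash
python3 - <<'E'
from h import *
a=snap("scene");b=snap("top")
s=arm.observe(); print(s["eef_pos"],s["contact_force"])
g=s["eef_pos"]
print(proj(a,g),proj(b,g),proj(a,[.5247,-.1159,.0885]))
c=cv2.resize(a["image"][200:340,260:420,::-1],None,fx=3,fy=3); d=cv2.resize(b["image"][190:330,340:440,::-1],None,fx=3,fy=3)
cv2.imwrite("pics/c1.png",np.hstack([c,d]))
E
```

```text
[ 0.5246941  -0.11724919  0.16278934] [0.0789773  0.46567265 0.48624324]
[340.69711324 255.11289187] [390.70807259 255.89468286] [340.03888489 286.00065773]
```

View pics/c1.png

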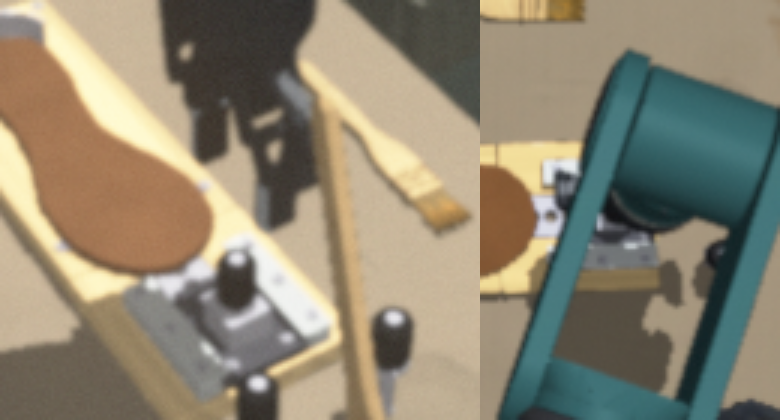

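The fingers straddle the pin along the board axis: jaw midpoint at about (340,257) and button at about (339,286) in the scene view. Descending.

Call:
jog_arm([
  [[0,0,0],[0,0.003,-0.05],70],
  [[0,0,0],[0,0.003,-0.1],70],
  [[0,0,0],[0,0.003,-0.144],70],
  [[0,0,0],[0,0.003,-0.144],50],
  [[0,0,0],[0,0.003,-0.144],40],
  [[0,0,0],[0,0.003,-0.144],34],
  [[0,0,0],[0,0.003,-0.144],31],
])

```text
t: 3.08
eef_pos: [0.5255, -0.1154, 0.0779]
tool_rot: [1.0, 0.023, 0.002, -0.0]
contact_force: [0.2, 1.1, 1.0]
width: 0.309
```

Call:
jog_arm([
  [[0,0,0],[0,0,-0.002],27],
  [[0,0,0],[0,0,-0.002],20],
  [[0,0,0],[0,0,-0.002],20],
  [[0,0,0],[0,0,-0.002],20],
], newtons=25)

```text
t: 3.58
eef_pos: [0.5258, -0.1149, 0.0778]
tool_rot: [1.0, 0.023, 0.002, -0.001]
contact_force: [-2.2, 2.7, 5.8]
width: 0.27
```

Call:
jog_arm([
  [[0,0,0],[0,0,0],15],
  [[0,0,0],[0,0,0.01],15],
  [[0,0,0],[0,0,0.02],15],
  [[0,0,0],[0,0,0.03],15],
  [[0,0,0],[0,0,0.042],15],
  [[0,0,0],[0,0,0.042],15],
], newtons=80)

```text
t: 4.32
eef_pos: [0.526, -0.1151, 0.1046]
tool_rot: [1.0, 0.023, 0.002, -0.001]
contact_force: [-1.3, 0.5, -0.0]
width: 0.253
```

```bash
python3 - <<'E'
from h import *
a=snap("scene"); b=snap("top")
s=arm.observe(); print(s["eef_pos"],s["contact_force"],s["torque"],s["width"])
c=cv2.resize(a["image"][200:340,260:420,::-1],None,fx=3,fy=3); d=cv2.resize(b["image"][190:330,320:420,::-1],None,fx=3,fy=3)
cv2.imwrite("pics/c2.png",np.hstack([c,d]))
E
```

```text
[ 0.5259832  -0.1150558   0.10423233] [-1.42096925  0.81013811 -0.24899434] [0.10930003 0.28001757 0.02421495] 0.2584505420729704
```

View pics/c2.png

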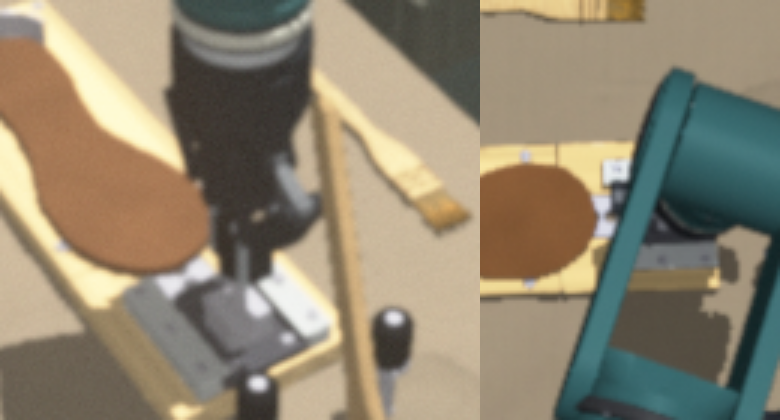

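The pin is out (stem visible) with the stop still in the loading position. Now sliding gently.

Call:
jog_arm([
  [[0,0,0],[0,0.007,0],15],
  [[0,0,0],[-0.001,0.014,0],15],
  [[0,0,0],[-0.001,0.021,0],15],
  [[0,0,0],[-0.001,0.028,0],15],
  [[0,0,0],[-0.002,0.035,0],15],
  [[0,0,0],[-0.002,0.042,0],15],
  [[0,0,0],[-0.002,0.048,0],15],
  [[0,0,0],[-0.003,0.054,0],15],
  [[0,0,0],[-0.003,0.057,0],15],
  [[0,0,0],[-0.003,0.06,0],15],
])

```text
t: 5.68
eef_pos: [0.5242, -0.0789, 0.1042]
tool_rot: [1.0, 0.023, 0.002, -0.001]
contact_force: [-1.6, -2.3, -0.1]
width: 0.256
```

Call:
jog_arm([
  [[0,0,0],[0,0.0025,0],15],
  [[0,0,0],[0,0.005,0],15],
  [[0,0,0],[0,0.0075,0],15],
  [[0,0,0],[-0.001,0.01,0],15],
  [[0,0,0],[-0.001,0.0125,0],15],
  [[0,0,0],[-0.001,0.015,0],15],
  [[0,0,0],[-0.001,0.015,0],15],
])

```text
t: 6.55
eef_pos: [0.5236, -0.0697, 0.1041]
tool_rot: [1.0, 0.023, 0.002, -0.001]
contact_force: [-0.8, -2.7, -0.6]
width: 0.253
```

Call:
jog_arm([
  [[0,0,0],[0,0.001,0],15],
  [[0,0,0],[0,0.002,0],15],
  [[0,0,0],[0,0.002,0],15],
])

```text
t: 6.92
eef_pos: [0.5236, -0.0684, 0.1041]
tool_rot: [1.0, 0.023, 0.002, -0.001]
contact_force: [-2.1, -4.0, -0.5]
width: 0.257
```

Call:
jog_arm([
  [[0,0,0],[0,0.001,0],15],
  [[0,0,0],[0,0.0015,0],15],
  [[0,0,0],[0,0.0015,0],15],
])

```text
t: 7.3
eef_pos: [0.5236, -0.0675, 0.1041]
tool_rot: [1.0, 0.023, 0.002, -0.001]
contact_force: [-0.0, -4.7, -0.7]
width: 0.257
```

Call:
jog_arm([
  [[0,0,0],[0,0.001,0],15],
  [[0,0,0],[0,0.0015,0],15],
  [[0,0,0],[0,0.0015,0],15],
])

```text
t: 7.68
eef_pos: [0.5235, -0.0665, 0.1041]
tool_rot: [1.0, 0.023, 0.002, -0.001]
contact_force: [-1.2, -4.5, -0.7]
width: 0.26
```

```bash
python3 - <<'E'
from h import *
for i in range(2):
    a=snap("scene","s3_%d.png"%i);b=snap("top","t3_%d.png"%i); s=arm.observe(); print(s["eef_pos"],s["contact_force"])
c=cv2.resize(b["image"][225:300,225:425,::-1],None,fx=3.8,fy=3.8,interpolation=cv2.INTER_CUBIC)
cv2.imwrite("pics/c3.png",c)
E
```

```text
[ 0.52358393 -0.06649778  0.10415233] [-1.47073146 -3.94892538 -1.03178188]
[ 0.52356228 -0.0665157   0.10414727] [-0.88386418 -4.57071909  0.54241006]
```

View pics/c3.png

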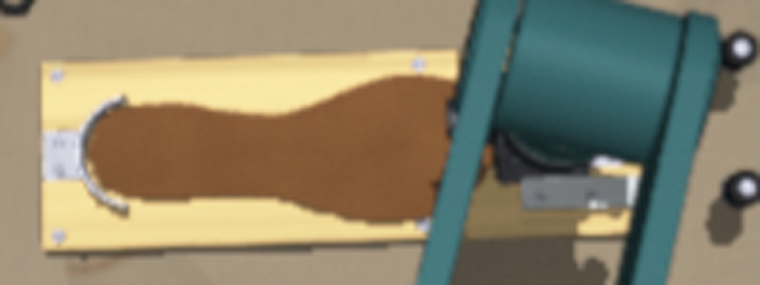

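The sole's heel (crop about (86,152)) is almost at the cup. I continue until the force rises.

Call:
jog_arm([
  [[0,0,0],[0,0.001,0],15],
  [[0,0,0],[0,0.0015,0],15],
  [[0,0,0],[0,0.0015,0],15],
])

```text
t: 8.25
eef_pos: [0.5235, -0.0656, 0.1041]
tool_rot: [1.0, 0.023, 0.002, -0.001]
contact_force: [-2.3, -4.1, -0.7]
width: 0.258
```

Call:
jog_arm([
  [[0,0,0],[0,0.001,0],15],
  [[0,0,0],[0,0.0015,0],15],
  [[0,0,0],[0,0.0015,0],15],
])

```text
t: 8.62
eef_pos: [0.5235, -0.0647, 0.1041]
tool_rot: [1.0, 0.023, 0.002, -0.001]
contact_force: [-1.7, -4.4, -0.2]
width: 0.258
```

Call:
jog_arm([
  [[0,0,0],[0,0.001,0],15],
  [[0,0,0],[0,0.0015,0],15],
  [[0,0,0],[0,0.0015,0],15],
])

```text
t: 9.0
eef_pos: [0.5235, -0.0644, 0.1041]
tool_rot: [1.0, 0.023, 0.002, -0.0]
contact_force: [-1.3, -5.2, 0.2]
width: 0.255
```

Call:
jog_arm([
  [[0,0,0],[0,0.001,0],15],
  [[0,0,0],[0,0.0015,0],15],
  [[0,0,0],[0,0.0015,0],15],
])

```text
t: 9.38
eef_pos: [0.5235, -0.0642, 0.1042]
tool_rot: [1.0, 0.023, 0.002, 0.001]
contact_force: [-1.7, -6.2, -0.9]
width: 0.257
```

Call:
jog_arm([
  [[0,0,0],[0,0.0015,0],15],
  [[0,0,0],[0,0.003,0],15],
  [[0,0,0],[0,0.003,0],15],
])

```text
t: 9.75
eef_pos: [0.5235, -0.0637, 0.1042]
tool_rot: [1.0, 0.023, 0.002, 0.002]
contact_force: [-1.9, -7.6, -0.9]
width: 0.258
```

```bash
python3 - <<'E'
from h import *
import pickle
a=snap("scene");b=snap("top"); s=arm.observe(); print(s["eef_pos"],s["contact_force"])
pickle.dump((a,b),open("s4.pkl","wb"))
a0,b0=pickle.load(open("s0.pkl","rb"))
for y in(258,264): print(b0["image"][y,240:262,0],b["image"][y,240:262,0])
c=cv2.resize(a["image"][180:340,230:400,::-1],None,fx=3,fy=3,interpolation=cv2.INTER_CUBIC)
cv2.imwrite("pics/c4.png",c)
E
```

```text
[ 0.52347952 -0.06369114  0.10417264] [-2.44021198 -7.63170196 -1.22358399]
[223 220 221 224 227 227 222 171 115 120 174 196 222 193 147 131 129 129
 129 129 128 128] [228 224 225 229 231 232 227 176 117 105 124 132 133 133 134 134 134 133
 133 132 134 134]
[203 204 204 207 209 218 146 136 222 236 236 212 154 126 124 125 125 125
 125 126 127 127] [209 209 213 214 216 223 151 118 126 128 129 131 130 131 130 130 131 131
 131 130 131 131]
```

View pics/c4.png

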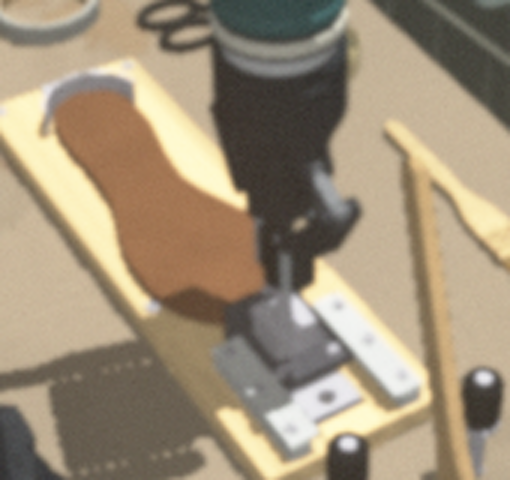

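The sole is home and seated in the cup, and the force is rising. Now I back off, unloading the pin, and then lower it to feel the strip.

Call:
jog_arm([
  [[0,0,0],[0,-0.004,0],15],
  [[0,0,0],[0,-0.007,0],15],
  [[0,0,0],[0,-0.0085,0],15],
  [[0,0,0],[0,-0.0085,0],15],
])

```text
t: 10.35
eef_pos: [0.5234, -0.0678, 0.1039]
tool_rot: [1.0, 0.023, 0.002, 0.001]
contact_force: [-0.1, 3.3, -1.4]
width: 0.259
```

Call:
jog_arm([
  [[0,0,0],[0,0,-0.005],15],
  [[0,0,0],[0,0,-0.01],15],
  [[0,0,0],[0,0,-0.013],15],
  [[0,0,0],[0,0,-0.0145],15],
  [[0,0,0],[0,0,-0.0145],15],
])

```text
t: 10.98
eef_pos: [0.5234, -0.0678, 0.0948]
tool_rot: [1.0, 0.023, 0.002, 0.001]
contact_force: [-0.4, 1.9, -0.7]
width: 0.261
```

Call:
jog_arm([
  [[0,0,0],[0,0,-0.001],15],
  [[0,0,0],[0,0,-0.002],15],
  [[0,0,0],[0,0,-0.002],15],
])

```text
t: 11.35
eef_pos: [0.5235, -0.0678, 0.0943]
tool_rot: [1.0, 0.023, 0.002, 0.001]
contact_force: [-1.9, 2.7, 5.5]
width: 0.258
```

Call:
jog_arm([
  [[0,0,0],[0,0,-0.001],15],
  [[0,0,0],[0,0,-0.002],15],
  [[0,0,0],[0,0,-0.002],15],
])

```text
t: 11.72
eef_pos: [0.5237, -0.0678, 0.0942]
tool_rot: [1.0, 0.023, 0.003, 0.001]
contact_force: [-3.2, 2.5, 7.1]
width: 0.26
```

Call:
jog_arm([
  [[0,0,0],[0,-0.001,-0.0015],15],
  [[0,0,0],[0,-0.002,-0.0015],15],
  [[0,0,0],[0,-0.003,-0.0015],15],
  [[0,0,0],[0,-0.004,-0.0015],15],
])

```text
t: 12.22
eef_pos: [0.5237, -0.0686, 0.0943]
tool_rot: [1.0, 0.023, 0.003, -0.001]
contact_force: [-4.2, 7.1, 7.6]
width: 0.255
```

Call:
jog_arm([
  [[0,0,0],[0,-0.001,-0.0015],15],
  [[0,0,0],[0,-0.002,-0.0015],15],
  [[0,0,0],[0,-0.003,-0.0015],15],
  [[0,0,0],[0,-0.004,-0.0015],15],
])

```text
t: 12.72
eef_pos: [0.5237, -0.0693, 0.0942]
tool_rot: [1.0, 0.023, 0.003, -0.002]
contact_force: [-3.5, 6.5, 7.5]
width: 0.259
```

Call:
jog_arm([
  [[0,0,0],[-0.0005,-0.002,-0.0013],15],
  [[0,0,0],[-0.0005,-0.0035,-0.0013],15],
  [[0,0,0],[-0.0005,-0.005,-0.0013],15],
  [[0,0,0],[-0.0005,-0.006,-0.0013],15],
])

```text
t: 13.22
eef_pos: [0.5237, -0.0716, 0.0942]
tool_rot: [1.0, 0.023, 0.003, -0.004]
contact_force: [-2.8, 5.8, 5.6]
width: 0.258
```

Call:
jog_arm([
  [[0,0,0],[-0.0005,-0.002,-0.0013],15],
  [[0,0,0],[-0.0005,-0.0035,-0.0013],15],
  [[0,0,0],[-0.0005,-0.005,-0.0013],15],
  [[0,0,0],[-0.0005,-0.005,-0.0013],15],
])

```text
t: 13.72
eef_pos: [0.5237, -0.0735, 0.0941]
tool_rot: [1.0, 0.023, 0.004, -0.005]
contact_force: [-2.5, 5.5, 6.2]
width: 0.257
```

Call:
jog_arm([
  [[0,0,0],[-0.0005,-0.0015,-0.0013],15],
  [[0,0,0],[-0.0005,-0.0025,-0.0013],15],
  [[0,0,0],[-0.0005,-0.0035,-0.0013],15],
  [[0,0,0],[-0.0005,-0.004,-0.0013],15],
])

```text
t: 14.22
eef_pos: [0.5237, -0.0748, 0.0939]
tool_rot: [1.0, 0.024, 0.004, -0.006]
contact_force: [-2.5, 5.1, 4.8]
width: 0.258
```

Call:
jog_arm([
  [[0,0,0],[-0.0005,-0.0015,-0.0013],15],
  [[0,0,0],[-0.0005,-0.0025,-0.0013],15],
  [[0,0,0],[-0.0005,-0.0035,-0.0013],15],
  [[0,0,0],[-0.0005,-0.0035,-0.0013],15],
])

```text
t: 14.72
eef_pos: [0.5234, -0.0769, 0.0928]
tool_rot: [1.0, 0.024, 0.004, -0.006]
contact_force: [0.2, 3.3, 1.8]
width: 0.256
```

It drops at TCP y = -0.077. I correct the small tool tilt and press down gently.

Call:
jog_arm([
  [[-0.007,0.005,0],[0,0,-0.002],15],
  [[-0.007,0.005,0],[0,0,-0.004],15],
  [[-0.007,0.005,0],[0,0,-0.005],15],
])

```text
t: 15.1
eef_pos: [0.5237, -0.0767, 0.0899]
tool_rot: [1.0, 0.024, 0.001, -0.001]
contact_force: [-1.1, 3.3, 3.3]
width: 0.258
```

Call:
jog_arm([
  [[0,0,0],[0,0.001,-0.003],15],
  [[0,0,0],[0,0.001,-0.006],15],
  [[0,0,0],[0,0.001,-0.009],15],
  [[0,0,0],[0,0.001,-0.009],15],
])

```text
t: 15.6
eef_pos: [0.5235, -0.0763, 0.0838]
tool_rot: [1.0, 0.024, 0.0, -0.001]
contact_force: [1.0, 1.9, -1.2]
width: 0.257
```

Call:
jog_arm([
  [[0,0,0],[0,0,-0.003],15],
  [[0,0,0],[0,0,-0.006],15],
  [[0,0,0],[0,0,-0.009],15],
  [[0,0,0],[0,0,-0.01],15],
  [[0,0,0],[0,0,-0.011],15],
  [[0,0,0],[0,0,-0.011],15],
])

```text
t: 16.35
eef_pos: [0.5236, -0.0763, 0.0781]
tool_rot: [1.0, 0.024, 0.001, -0.001]
contact_force: [-1.6, 2.8, 5.5]
width: 0.253
```

Call:
jog_arm([
  [[0,0,0],[0,0,-0.002],15],
  [[0,0,0],[0,0,-0.004],15],
  [[0,0,0],[0,0,-0.005],15],
  [[0,0,0],[0,0,-0.005],15],
])

```text
t: 16.85
eef_pos: [0.5237, -0.0763, 0.0779]
tool_rot: [1.0, 0.024, 0.001, -0.001]
contact_force: [-4.9, 4.7, 13.9]
width: 0.257
```

Firm seat at z = 0.0779. A light pull below 12 N will show whether the detent holds.

Call:
jog_arm([
  [[0,0,0],[0,0,0.001],15],
  [[0,0,0],[0,0,0.002],15],
  [[0,0,0],[0,0,0.002],15],
])

```text
t: 17.23
eef_pos: [0.5236, -0.0763, 0.0786]
tool_rot: [1.0, 0.024, 0.001, -0.001]
contact_force: [0.7, 1.9, -1.3]
width: 0.258
```

Call:
jog_arm([
  [[0,0,0],[0,0,0.001],15],
  [[0,0,0],[0,0,0.002],15],
  [[0,0,0],[0,0,0.002],15],
])

```text
t: 17.6
eef_pos: [0.5233, -0.0763, 0.0791]
tool_rot: [1.0, 0.024, 0.0, -0.001]
contact_force: [1.3, 1.5, -4.2]
width: 0.254
```

The detent holds: the pull force is building with little rise. I reseat the pin, unload and release.

Call:
jog_arm([
  [[0,0,0],[0,0,-0.003],15],
  [[0,0,0],[0,0,-0.006],15],
  [[0,0,0],[0,0,-0.007],15],
  [[0,0,0],[0,0,-0.007],15],
])

```text
t: 18.1
eef_pos: [0.5237, -0.0763, 0.078]
tool_rot: [1.0, 0.024, 0.001, -0.001]
contact_force: [-4.8, 3.5, 11.4]
width: 0.256
```

Call:
jog_arm([
  [[0,0,0],[0,0,0],15],
  [[0,0,0],[0,0,0],32],
  [[0,0,0],[0,0,0],45],
  [[0,0,0],[0,0,0],60],
  [[0,0,0],[0,0,0],60],
])

```text
t: 18.73
eef_pos: [0.5237, -0.0765, 0.0779]
tool_rot: [1.0, 0.024, 0.001, -0.0]
contact_force: [-0.4, -0.2, 0.2]
width: 0.601
```

Released with no force. Lifting straight up, then back towards the robot, clear of the handle.

Call:
jog_arm([
  [[0,0,0],[0,0,0.08],60],
  [[0,0,0],[0,0,0.16],60],
  [[0,0,0],[0,0,0.25],60],
  [[0,0,0],[-0.1,0,0.3],60],
  [[0,0,0],[-0.2,0,0.3],60],
  [[0,0,0],[-0.3,0,0.3],60],
  [[0,0,0],[-0.38,0,0.3],60],
  [[0,0,0],[-0.38,0,0.3],60],
])

```text
t: 19.73
eef_pos: [0.2939, -0.0764, 0.2585]
tool_rot: [1.0, 0.023, 0.002, 0.001]
contact_force: [0.3, -0.0, -0.7]
width: 0.601
```

```bash
python3 - <<'E'
from h import *
import pickle
a=snap("scene");b=snap("top"); print(arm.observe()["eef_pos"])
pickle.dump((a,b),open("s5.pkl","wb"))
c=cv2.resize(b["image"][225:300,225:435,::-1],None,fx=3.8,fy=3.8,interpolation=cv2.INTER_CUBIC)
d=cv2.resize(a["image"][200:300,230:360,::-1],None,fx=3,fy=3,interpolation=cv2.INTER_CUBIC)
o=np.zeros((c.shape[0]+d.shape[0],c.shape[1],3),np.uint8); o[:c.shape[0]]=c; o[c.shape[0]:,:d.shape[1]]=d
cv2.imwrite("pics/c5.png",o)
E
```

```text
[ 0.29591068 -0.07662511  0.25824857]
```

View pics/c5.png

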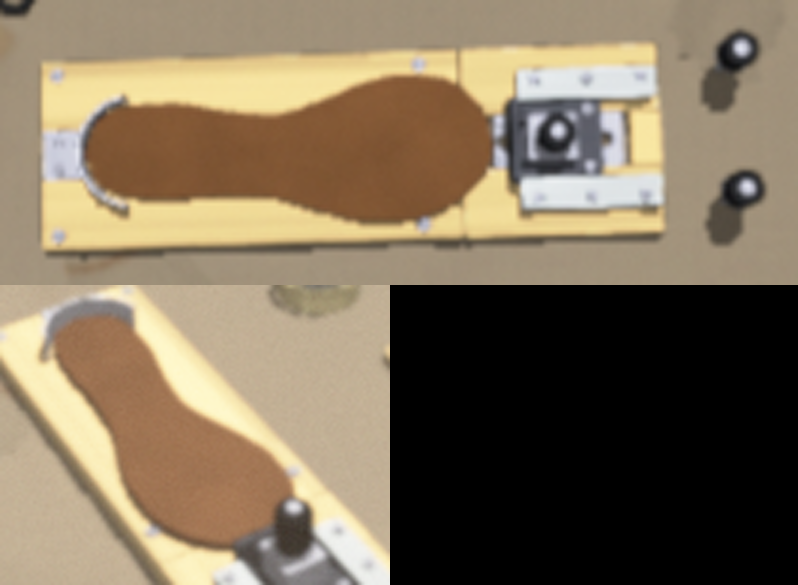

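The button has moved from crop x 617 to about 561, roughly 38.5 mm. The sole sits in the cup and the pin stands down on the stop, so I hand in.

```bash
python3 -c "
from h import *
print(arm.hand_in())"
```

```text
the job is handed in; nothing more can be done
None
```

The stop is pinned in the third strip hole with the sole home in the heel cup, and the job was handed in just under 20 s into the 48 s limit. No verdict was reported.

**What I did:** I pulled the leftmost pin straight up about 26 mm while the stop was still in the loading position. I then slid the stop until the sole seated in the heel cup, with about 7.6 N side force on the tool. I backed off and felt along the strip with 5 to 8 N down. The pin dropped into the hole about 38.7 mm from the loading position, and I pressed it home with about 14 N.

**Last checks:**
- **Seat:** the tool height with the pin pressed home was 77.9 mm, against 77.8 mm when I first gripped it seated.
- **Detent:** a light pull up to 4 N was resisted after about 1 mm of play, and I then pressed the pin back down with about 11 N. I did not pull harder to prove the detent fully.
- **Position:** the final top picture puts the stop at about 38.5 mm, inside the 34 to 50 mm range. The sole's heel is at the cup, to within about 2 mm at that image scale, and the sole lies straight.
- **Gap:** there is a small visible gap between the stop and the sole's toe.
- **Clear of contact:** the gripper read no force after release and was well away from the board at hand-in.
- **Bystanders:** the arm did not go near the brush, tape roll or tack tin, but I did not measure them at the end.

**One disagreement:** while pushing the sole home, the tool travelled 51.3 mm where about 47.5 mm was expected. I put this down to the pin tilting in its hole, as the readings matched once the pin was unloaded.

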